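Vent the cylinder test bench, then switch it off

TASK

The pressure test is over and the green hold key of the bench's key bank is down. Press the blue vent key fully until it stays down by itself and the green key pops up, and take the hand off it; then press the red off key fully until it stays down and the blue key pops up. Do not press the yellow fill key, and leave the bank with only the red key down.

Things in the scene. Friction and masses are not known exactly. Their poses are not given: they have to be found in the camera images.
- key_green: Green push key, the hold-pressure key, the one that is down at the start: plastic cap 50 mm (its x) by 44 mm (its y, along the row). Origin: centre of the cap's top; z up. All four keys stand in one straight row in an order that changes, 56 mm apart, 12 mm between caps, in a grey housing 100 by 250 mm whose top is 50 mm above the bench. Starts latched down.
- key_blue: Blue push key, the vent key: plastic cap 50 mm (its x) by 44 mm (its y, along the row). Origin: centre of the cap's top; z up. Cap top is 72 mm above the bench when up, 61 latched down, 57 at its hard stop; it must be pushed below 60 to latch. Resists with 1 to 3 N before the stop. Press slowly (about 30 mm/s).
- key_red: Red push key, the off key: plastic cap 50 mm (its x) by 44 mm (its y, along the row). Origin: centre of the cap's top; z up. Same heights, travel and force as the blue key. As any key is pressed home, the one that was latched springs up by itself; a key let go too soon springs back up.
- key_yellow: Yellow push key, the fill key, which must stay up: plastic cap 50 mm (its x) by 44 mm (its y, along the row). Origin: centre of the cap's top; z up. Same size and heights as the blue key.

How it is judged:
On the way:
1. the blue key is latched down by itself, untouched, and the green, red and yellow keys are up (height (world z) of key_blue below 0.064 m and height (world z) of each of key_green, key_red, key_yellow above 0.069 m and contact force between each of the fingers, the arm and key_blue below 0.2 N), for 0.2 s.
At the end, for the whole second after the job is handed in: The red key is latched down (its top below 64 mm above the bench) and the blue, green and yellow keys are up (tops above 69 mm) (height (world z) of key_red below 0.064 m and height (world z) of each of key_blue, key_green, key_yellow above 0.069 m); the robot touches nothing.
It fails at once if the yellow fill key is pressed by more than 5 mm (height (world z) of key_yellow below 0.067 m).
It also fails if it takes over 40 s, if anything falls off the work surface, if the arm or the gripper's body presses on something with over 40 N, if the wrist force passes 120 N, or if a joint passes its speed limit or range.

ROBOT

A 6-joint arm with a two-finger parallel gripper is mounted at the origin on the work surface. World frame = base frame: x ahead of the robot, y to its left, z up, the work surface at z = 0. Lengths are in m, angles in rad, forces in N, time in s.
With the tool pointing down it reaches from about 0.25 to 0.8 m from the base axis. Payload 8.5 kg.
Tool frame: the origin (TCP) lies at the very end of the fingers, on their centre line; the grasp point (between the pads) lies 19 mm behind it; y points along the fingers, z is the direction in which the jaws open and shut, and the axes are right-handed (so a half turn about y gives the same grasp; the last joint's range is limited). The gripper opens to 85 mm and grips with 20 to 120 N. Pads are 22 mm wide; open, the fingers measure 114 mm over their backs; the gripper's body (76 mm by 85 mm) begins 54 mm behind the grasp point. The pads swing forward as they close: fully open they stand 13 mm farther back than shut.
Start: joints at [-1.102, 0.238, -0.013, 1.319, 0, 1.571], TCP at [0.237, -0.468, 0.231] pointing down, gripper open.
Joint ranges: [-2.66, 2.66], [-1.03, 1.9], [-1.14, 1.46], [-1.82, 2.27], [-1.45, 1.34], [-3.14, 3.14]. Speed limits (rad/s): [2.22, 2.22, 2.79, 3.14, 3.14, 3.14].

INTERFACE

Orientations are given as [roll, pitch, yaw] about the fixed x, y, z axes, in that order (R = Rz(yaw) Ry(pitch) Rx(roll)).
In Python, from workcell import robot gives the robot as it stands. Calls block until the motion is done:
- robot.move_ptp(position, orientation): joint-space move of the TCP to a pose.
- robot.move_straight(position, frame=None, feed=0.15, force_limit=None): straight line of the TCP; frame=None keeps the orientation; feed is the mean speed in m/s. With force_limit (N) it stops when the force on the tool has changed by that much, and returns True; else False.
- robot.movej(angles): joint-space move.
- robot.let_go() and robot.clamp(): open the fingers fully, or close them until they stop; the grip force is fixed at half the most.
- robot.dwell(seconds).
- robot.inverse_kinematics(position, orientation): joint angles nearest the present ones, or None.
- robot.grab_frame(name): name is "scene" or "side" or "wrist"; returns the picture (384x512x3 uint8, blue, green, red); there is no depth.
- robot.camera_model(name): a dict with "fx", "fy", "cx", "cy" (pixels), "R" (3x3) and "t" (3): a world point X has camera coordinates R X + t. Camera axes: x right, y down, z forward; pixel columns grow to the right and rows downward; lengths in m; the calibration is good to about 2 mm. A picture is of the moment at which its call begins: read the wrist's pose just before it. camera_model takes no time and is no camera call; for the wrist camera it gives the pose at the moment of the call.
A pose or a line that the arm cannot do raises robot.IKError and nothing moves.
- robot.finish_job(): hands the job in, once; it reports no verdict.
Readings, each from a call of its own:
- robot.get_clock(): time.
- robot.get_joint_positions(): joint angles.
- robot.get_qvel(): joint speeds.
- robot.get_joint_efforts(): joint torques, N m.
- robot.get_tool_pos(): TCP position.
- robot.get_ee_rot(): TCP orientation.
- robot.get_wrist_force(): force on the tool from outside, world axes, zero at the start.
- robot.get_ft_torque(): the same for the moment, N m.
- robot.get_gripper_width(): finger opening in m.
Only numpy, scipy, OpenCV 4.12 (cv2) and the standard library are available. Lean on these libraries where they do the work, as an engineer would, in place of code of your own. Each camera call takes 0.05 s, during which the arm holds its last target. There are 200 camera calls.

## Working session

There is one attempt and no reset: what is moved stays moved. The work goes in short steps, each a Python script; the robot and the scene stay as the last script left them, time stands still between calls to the robot, and variables do not carry over. Pictures are saved under pics/ and viewed, about 8 in all and at most 12, crops included, and the job is handed in when it is done.

```bash
mkdir -p pics; python3 - <<'E'
from workcell import robot
import cv2,numpy as np
a=robot.grab_frame("scene");b=robot.grab_frame("side")
cv2.imwrite("pics/a.png",cv2.resize(np.hstack([a,b]),(800,300),interpolation=cv2.INTER_AREA))
cv2.imwrite("pics/scene.png",a);cv2.imwrite("pics/side.png",b)
for n in("scene","side"):
  c=robot.camera_model(n);print(n,c["fx"],-np.array(c["R"]).T@c["t"])
print(robot.get_ee_rot(),robot.get_tool_pos(),robot.get_clock())
E
```

```text
scene 388.754991711327 [ 1.00396429 -0.30621307  0.47332116]
side 366.6445268769271 [ 0.42473134 -0.39350888  0.53178256]
[-1.57208624e+00  2.25146675e-05 -2.67279684e+00] [ 0.23703191 -0.46802788  0.23074889] 0.1
```

View pics/a.png

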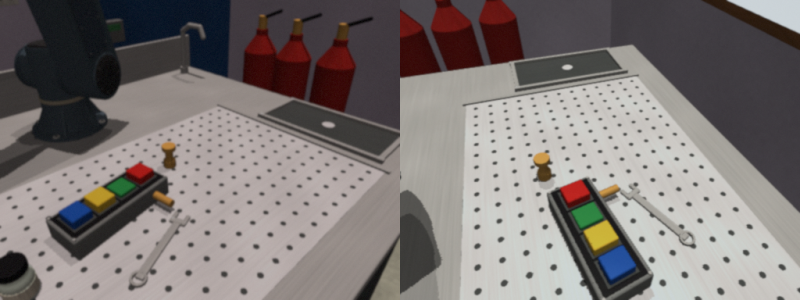

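The left panel is the scene view and the right is the side view. The row order is red, green (lower), yellow, blue, with blue nearest the cameras. In the side panel, half-scale, red is about (575,193) and blue about (618,264). Next I segment the cap tops.

```bash
cat > h.py <<'E'
import cv2,numpy as np
from workcell import robot
HUE={"red":[(0,8),(172,180)],"green":[(45,85)],"blue":[(100,125)],"yellow":[(18,33)]}
Z={"red":.072,"green":.061,"blue":.072,"yellow":.072}
def ray(c,u,v,z):
    R=np.array(c["R"]);o=-R.T@np.array(c["t"]);d=R.T@[(u-c["cx"])/c["fx"],(v-c["cy"])/c["fy"],1]
    return o+d*(z-o[2])/d[2]
def tops(img,c,Z=Z,box=None):
    """Brightest (top) face of each coloured cap -> pixel centre, world centre and sizes"""
    hsv=cv2.cvtColor(img,cv2.COLOR_BGR2HSV);H,S,V=cv2.split(hsv);out={}
    for k,rs in HUE.items():
        m=np.zeros(H.shape,bool)
        for a,b in rs:m|=(H>=a)&(H<=b)
        m&=(S>120)&(V>50)
        if box:
            q=np.zeros_like(m);x0,y0,x1,y1=box;q[y0:y1,x0:x1]=1;m&=q
        n,l,st,_=cv2.connectedComponentsWithStats(m.astype(np.uint8))
        if n<2:continue
        m=l==1+np.argmax(st[1:,4])
        t,_=cv2.threshold(V[m].reshape(-1,1),0,255,cv2.THRESH_OTSU)
        med=np.percentile(V[m],80);m2=(m&(V>.8*med)).astype(np.uint8)
        cs,_=cv2.findContours(m2,cv2.RETR_EXTERNAL,cv2.CHAIN_APPROX_NONE)
        p=max(cs,key=cv2.contourArea)[:,0]
        w=np.array([ray(c,u,v,Z[k])[:2] for u,v in p],np.float32)
        (x,y),s,a=cv2.minAreaRect(w)
        out[k]=np.array([x,y]),s,a
        cv2.polylines(img,[p.reshape(-1,1,2)],1,(255,255,255),1)
    return out
E
python3 - <<'E'
from h import *
v=[]
for n,box in(("scene",(50,190,240,340)),("side",(170,210,330,384))):
    im=cv2.imread(f"pics/{n}.png");o=tops(im,robot.camera_model(n),box=box)
    for k,(p,s,a) in o.items():print(n,k,p.round(4),np.round(s,4),round(a,1))
    P=[o[k][0] for k in("red","green","yellow","blue")]
    d=np.diff(P,axis=0);print(np.linalg.norm(d,axis=1).round(4),np.degrees(np.arctan2(*(P[3]-P[0])[::-1])))
    x0,y0,x1,y1=box;v.append(cv2.resize(im[y0:y1,x0:x1],(400,400)))
cv2.imwrite("pics/b.png",np.hstack(v))
E
```

```text
scene red [ 0.4907 -0.0284] [0.0469 0.04  ] 9.1
scene green [ 0.5002 -0.0837] [0.0469 0.0407] 9.7
scene blue [ 0.5202 -0.1935] [0.0455 0.0412] 9.9
scene yellow [ 0.5105 -0.1386] [0.047  0.0407] 9.8
[0.0561 0.0559 0.0557] -79.86692658837924
side red [ 0.4877 -0.0287] [0.0468 0.041 ] 9.9
side green [ 0.4978 -0.0835] [0.0475 0.0412] 9.9
side blue [ 0.5166 -0.1936] [0.0469 0.0408] 10.3
side yellow [ 0.507  -0.1386] [0.0475 0.0414] 9.5
[0.0557 0.0559 0.0559] -80.06805178905891
```

View pics/b.png

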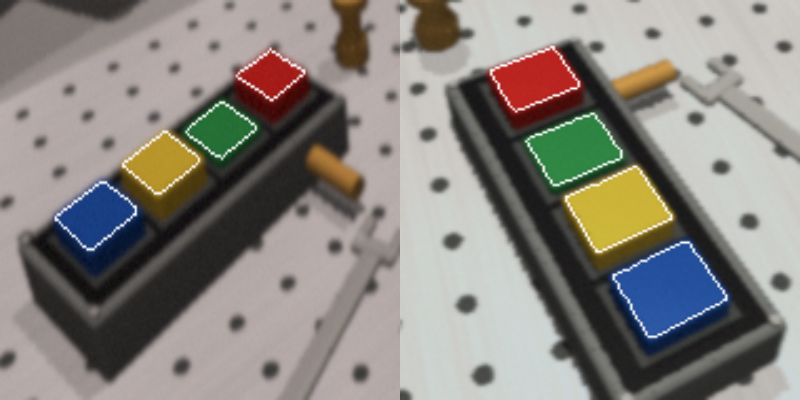

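Outlines fit the cap tops. The two views agree to 3.5 mm, the pitch is 56 mm, and the key x axis is at 10°. That is close enough for pressing a 50×44 mm cap, so I set out for blue.

```bash
cat >> h.py <<'E'
BLUE=np.array([.5184,-.1936]);RED=np.array([.4892,-.0286])
def press(xy):
    """From above xy: slow push to the hard stop, then straight back up"""
    robot.move_straight([*xy,.085],feed=.08)
    hit=robot.move_straight([*xy,.048],feed=.03,force_limit=10)
    print("stop",hit,robot.get_tool_pos().round(4),np.round(robot.get_wrist_force(),2))
    robot.dwell(.15)
    robot.move_straight([*xy,.14],feed=.08)
    robot.dwell(.3)
    print("clear",robot.get_tool_pos().round(4),robot.get_clock())
E
python3 - <<'E'
from h import *
robot.clamp()
q0=robot.get_joint_positions()
best=min(((np.abs(q-q0).max(),y,q) for y in np.radians([-80,100]) if (q:=robot.inverse_kinematics([*BLUE,.14],[-np.pi/2,0,y])) is not None),key=lambda t:t[0])
y=best[1];print(np.degrees(y),best[2])
qr=robot.inverse_kinematics([*RED,.14],[-np.pi/2,0,y]);print(qr)
robot.move_ptp([*BLUE,.2],[-np.pi/2,0,y]);robot.move_straight([*BLUE,.14])
print(robot.get_gripper_width(),robot.get_tool_pos(),robot.get_wrist_force(),robot.get_clock())
cv2.imwrite("pics/c.png",np.hstack([cv2.resize(robot.grab_frame(n),(400,300),interpolation=cv2.INTER_AREA) for n in("side","wrist")]))
E
```

```text
-80.0 [-0.35741703  0.33120721 -0.12142771  1.1181614   0.          1.03884637]
[-0.05839633  0.22887859 -0.26824247  1.07367526  0.          1.33786708]
4.396146638605391e-05 [ 0.51830626 -0.19427967  0.14051768] [ 0.14460938 -0.39031158 -0.06575412] 2.8833
```

View pics/c.png

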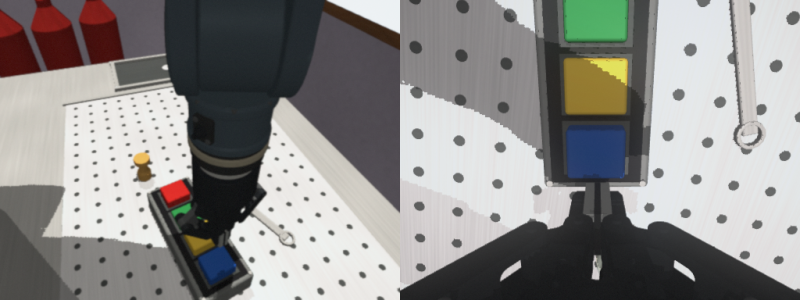

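In the wrist view the shut fingers (column ~597) line up with the blue cap's centre (597,152). In the side view the tip hovers over blue (217,264). Now pressing blue.

```bash
python3 - <<'E'
from h import *
press(BLUE)
cv2.imwrite("pics/d.png",np.hstack([cv2.resize(robot.grab_frame(n),(400,300),interpolation=cv2.INTER_AREA) for n in("scene","wrist")]))
E
```

```text
stop True [ 0.5185 -0.1936  0.0569] [-2.1   1.22  9.17]
clear [ 0.5183 -0.1936  0.1398] 6.3667
```

View pics/d.png

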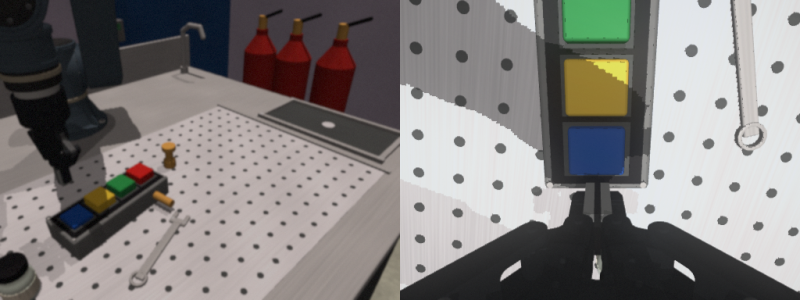

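The push stopped at z = 0.0569, the hard stop. The scene view shows blue (75,217) sunk and green (122,185) up, with yellow and red up and the hand clear. Now red.

```bash
python3 - <<'E'
from h import *
robot.move_straight([*RED,.14]);press(RED)
robot.move_straight([*RED,.2])
a=[robot.grab_frame(n) for n in("scene","wrist")]
cv2.imwrite("pics/e.png",np.hstack([cv2.resize(i,(400,300),interpolation=cv2.INTER_AREA) for i in a]))
E
```

```text
stop True [ 0.4893 -0.0286  0.0569] [-0.82  0.11 11.37]
clear [ 0.4891 -0.0286  0.1398] 11.1083
```

View pics/e.png

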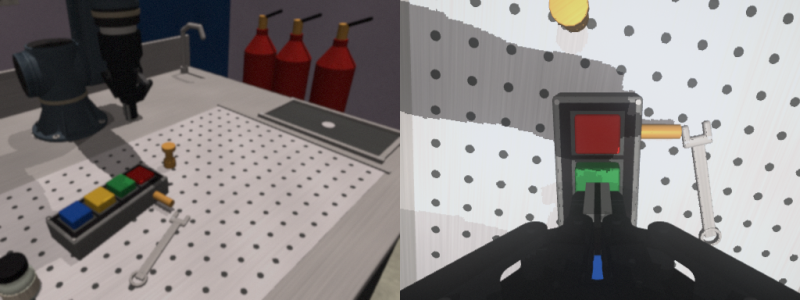

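The scene view shows red (140,174) sunk, with blue (75,213), yellow and green up. The hand is well clear, so I hand in.

```bash
python3 - <<'E'
from h import *
print(np.round(robot.get_wrist_force(),2),robot.get_tool_pos(),robot.get_clock());robot.finish_job()
E
```

```text
[-0.36  0.02 -1.17] [ 0.48852033 -0.02859707  0.19883821] 11.7583
the job is handed in; nothing more can be done
```

I pressed the blue key and then the red key fully home, and handed the job in at 11.8 s. Only red is down, and I never pressed the yellow key.

- **Locating the keys:** I found them by colour in two camera views. The views agreed to about 3.5 mm, and the measured spacing matched the given 56 mm.
- **Blue key:** with the gripper closed, the push stopped at a height of 56.9 mm against the 57 mm hard stop. I lifted clear, and the picture showed blue down by itself with green, red and yellow up.
- **Red key:** the push also stopped at 56.9 mm, and the wrist force peaked at about 11 N in the readings.
- **Last checks:** the final picture showed red down and blue, yellow and green up, with the fingers about 0.2 m above the bench and touching nothing. I judged the final key positions by eye from the pictures, not by measuring their heights. No check failed or disagreed.

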